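# Close the filter cell and hold its knurled cap home

## Task

Pick up the large knurled steel cap and set it over the upright spigot of the filter cell. Its hidden keyways must find the spigot's four pins by feel: turn the cap until it drops over them, then push it fully home against the spring and finish while still holding it pushed home. Leave everything else on the bench where it is.

Things in the scene. Friction and masses are not known exactly. Their poses are not given: they have to be found in the camera images.
- cap: Large knurled steel cap, open end down on the bench: 50 mm diameter, 46 mm tall, 0.15 to 0.31 kg. Origin: centre of its underside, z up. Bore 38 mm deep, 30 mm diameter; four keyways along its full depth, on the cap's +x, +y, -x, -y sides, 9 mm wide, 39 mm across, unseen from outside. Grip it from above across its diameter, anywhere on the side; turn it either way.
- cap_top (a point): Centre of the cap's closed top, 46 mm above its underside; the top is 8 mm thick, so it stands 8 mm above the spigot's top when the cap is fully home.
- stand: Filter cell's grey base plate, 120 x 120 x 20 mm, fixed to the bench, with a steel barrel 62 mm in diameter up to 45 mm above the bench. Origin: centre of the plate's underside, at bench level, z up. A fixed vertical spigot rises from the barrel on the same axis.
- spigot_tip (a point): Centre of the spigot's top, 91 mm above the bench. Spigot diameter 27 mm; its top 8 mm taper to 20 mm diameter and guide the cap on. With the cap fully home the inside of its closed top rests here and its underside is 53 mm above the bench.
- pin_level (a point): On the spigot's axis, 65 mm above the bench, level with the tops of its four radial pins (90 degrees apart, 5 mm wide, 5 mm tall, 37 mm across). Pins stand at any turn, new each time and unrelated to any listed yaw. Off the keyways the cap's underside rests on the pins at this height; turned to within 6 degrees of a match (one every 90 degrees) it drops 5 mm onto the spring seat.
- spring (a joint): Travel (m) of the brass spring seat, a round plate 50 mm in diameter around the spigot below the pins. 0: free, its top 60 mm above the bench; it grows as it is pressed down and is 0.007 with the cap fully home. It pushes up with 4 N at 0 and about 10 N at 0.007, so that a released cap rises again.
- small_cap: Bystander: a smaller knurled steel cap, 36 mm in diameter, 24 mm tall. Origin at the centre of its underside. Leave it alone.
- pot: Bystander: a white plastic sample pot, 60 mm in diameter, 62 mm tall. Origin at the centre of its underside. Leave it alone.
- jar_lid: Bystander: a white jar lid lying flat, 84 mm in diameter, 13 mm tall. Origin at the centre of its underside. Leave it alone.
- spatula: Bystander: a spatula, 200 mm long, lying on the bench. Leave it alone.
- beaker: Bystander: an open steel beaker, 70 mm in diameter, 90 mm tall. Origin at the centre of its underside. Leave it alone.
- tin: Bystander: a closed tin, 76 mm in diameter, 85 mm tall. Origin at the centre of its underside. Leave it alone.
- block: Bystander: an aluminium bar, 90 x 30 x 30 mm, lying on the bench. Origin at the centre of its underside. Leave it alone.
There are look-alikes about, which are no part of the job. Leave any blue or yellow look-alike of the cap alone.

How it is judged:
By the outcome, as a careful person would: the job done as asked, in the order asked, and still so for the second after the job is handed in, while the arm keeps its last pose, push and grip.
It also fails if it takes over 43 s, if anything falls off the work surface, if the arm or the gripper's body presses on something with over 40 N, if the wrist force passes 120 N, or if a joint passes its speed limit or range.

## Robot

A 6-joint arm with a two-finger parallel gripper is mounted at the origin on the work surface. World frame = base frame: x ahead of the robot, y to its left, z up, the work surface at z = 0. Lengths are in m, angles in degrees, forces in N, time in s.
With the tool pointing down it reaches from about 0.275 to 0.75 m from the base axis. Payload 10.2 kg.
Tool frame: the origin (TCP) lies at the very end of the fingers, on their centre line; the grasp point (between the pads) lies arm.tcp_to_grasp behind it (arm.tcp_to_grasp is the distance from the TCP to the grasp point, in m); z points along the fingers, x is the direction in which the jaws open and shut, and the axes are right-handed (so a half turn about z gives the same grasp; the last joint's range is limited). The gripper opens to 88 mm and grips with 3 to 60 N. Pads are 18 mm wide; open, the fingers measure 123 mm over their backs; the gripper's body (75 mm by 187 mm) begins 45 mm behind the grasp point.
Start: joints at [-88.659, 17.928, 85.812, -0, 76.261, -12.8], TCP at [0.128, -0.509, 0.239] pointing down, gripper open.
Joint ranges: [-168.41, 168.41], [-55.51, 124.54], [10.69, 146.95], [-70.63, 250.63], [1, 178], [-165.06, 165.06]. Speed limits (degrees/s): [136.94, 136.94, 172.46, 180, 180, 180].

## Interface

Orientations are given as a 3x3 rotation matrix whose columns are the frame's x, y, z axes.
In Python, from workcell import monitor, vision, sign_off, arm gives the robot as it stands. The module is installed in compiled form; this text tells all that it offers.
- The arm moves only by the tool play_rows, never from a script. Its argument "commands" is a list that holds one entry, the list of rows, each a list of 7 numbers: the shift along the tool's x, y, z in m, then the turn, a rotation vector about the tool's x, y, z in rad, then the gripper command: -1 is fully open, 1 is shut, values between are in proportion. A call has 1 to 12 rows; each row is the pose to reach, as a shift and turn from the pose commanded when the call began, along the tool's axes at that moment; what a row does not reach only later rows make up. A row lasts 1/8 s, in which the tool goes at most 62.5 mm and 10.7 degrees, less where a joint would pass 70% of its speed; a pose out of reach is approached as far as the arm can. A call with a gripper value outside its range is refused whole. The fingers move at their own pace and stop on an object; the grip force is fixed at half the most. Time passes only in rows, so rows that repeat a pose let the fingers close. It gives the time, the measured TCP pose, the force and the opening at its end, in the units of the state.
- monitor.read_state(): the state, without advancing time (a new reading comes with each control period).
- vision.snapshot(name): name is "scene" or "top" or "wrist"; returns a dict with "image" (420x560x3 uint8, blue, green, red), "fx", "fy", "cx", "cy" (pixels), "rvec" (rotation vector, rad) and "tvec" (3), from world to camera coordinates, as OpenCV has them. Camera axes: x right, y down, z forward; pixel columns grow to the right and rows downward; lengths in m; the calibration is good to about 2 mm. A picture is of the moment at which its call begins. There is no depth.
- sign_off(): hands the job in, once; it reports no verdict.
Trained networks look in the newest picture that a camera, given by its name, has taken for a name from the list of things; names that differ only in an ending like _2 or _b are one class to them, and where a whole thing is asked for, a point or a joint stands for the part that bears it (a point fixed in the world has none). Each returns a list of dicts, best first, with "conf" (0 to 1); they miss things now and then, are a little off and sometimes report something else, mostly with a low value. They report only what shows in the picture. A call takes as long as a camera call. They do not tell look-alikes from the thing itself.
- vision.masks_of(target, camera): "pixels" (420x560 bool, what is visible of it) and "xy" ([column, row] in pixels, amid what is visible of it).
The state is a dict: "time": time; "joint_positions": joint angles; "joint_velocities": joint speeds; "joint_efforts": joint torques, N m; "tcp_pos": TCP position; "ee_rot": TCP orientation; "contact_force": force on the tool from outside, world axes, zero at the start; "wrist_torque": the same for the moment, N m; "grip_width": opening from 0.0 (shut) to 1.0 (fully open).
Only numpy, scipy, OpenCV 4.12 (cv2) and the standard library are available. Lean on these libraries where they do the work, as an engineer would, in place of code of your own. Each camera call takes 0.05 s, during which the arm holds its last target.

## Working session

There is one attempt and no reset: what is moved stays moved. The work goes in short steps, Python scripts to look and compute and a tool call to move; the robot and the scene stay as the last step left them, time stands still between calls to the robot, and variables do not carry over. Pictures are saved under pics/ and viewed, and the job is handed in when it is done.

Besides the shell and the picture viewer there is one more tool, called after "Request:" in YAML: its name, and indented under it one key for each argument. play_rows: Moves the arm, as the interface text tells. Its arguments: {"type":"object","properties":{"commands":{"type":"array"}},"required":["commands"]}

```bash
mkdir -p pics; cat > h.py <<'E'
import numpy as np, cv2
from workcell import monitor, vision, sign_off, arm
def ray(s,uv):
    R,_=cv2.Rodrigues(np.array(s["rvec"],float)); t=np.array(s["tvec"],float).ravel()
    d=R.T@np.array([(uv[0]-s["cx"])/s["fx"],(uv[1]-s["cy"])/s["fy"],1.]); return -R.T@t,d
def atz(s,uv,z):
    o,d=ray(s,uv); return o+d*(z-o[2])/d[2]
def proj(s,p):
    K=np.array([[s["fx"],0,s["cx"]],[0,s["fy"],s["cy"]],[0,0,1.]])
    return cv2.projectPoints(np.array(p,float).reshape(-1,1,3),np.array(s["rvec"],float),np.array(s["tvec"],float),K,None)[0].reshape(-1,2)
E
python3 - <<'E'
from h import *
st=monitor.read_state(); print(st["time"],st["tcp_pos"],np.round(st["ee_rot"],3).tolist(),st["grip_width"],arm.tcp_to_grasp)
for c in ["scene","top"]:
    s=vision.snapshot(c); cv2.imwrite(f"pics/{c}0.png",s["image"])
    o,_=ray(s,(0,0)); print(c,o,s["fx"])
    for n in ["cap","stand","small_cap"]:
        for m in vision.masks_of(n,c):
            px=m["pixels"]; ys,xs=np.where(px); print(c,n,round(m["conf"],2),m["xy"],xs.min(),xs.max(),ys.min(),ys.max(),"z.046",atz(s,m["xy"],.046).round(3),s["image"][px].mean(0).round())
E
```

```text
0.0 [ 0.12822489 -0.50883913  0.23816853] [[0.244, -0.97, -0.0], [-0.97, -0.244, 0.001], [-0.001, -0.0, -1.0]] 0.9976212518488992 0.0187
scene [1.50301791 0.44969217 0.90813299] 534.5650661646415
scene cap 0.97 [343.1, 233.8] 332 353 220 247 z.046 [0.547 0.175 0.046] [95. 48. 24.]
scene cap 0.72 [415.4, 232.2] 404 427 220 246 z.046 [0.461 0.331 0.046] [ 13. 104. 124.]
scene cap 0.65 [370.8, 269.9] 359 381 260 281 z.046 [0.635 0.274 0.046] [ 13. 121. 143.]
scene cap 0.6 [382.4, 241.4] 368 390 231 258 z.046 [0.53  0.269 0.046] [73. 73. 75.]
scene cap 0.49 [218.9, 205.0] 211 229 200 211 z.046 [ 0.587 -0.153  0.046] [ 47.  86. 108.]
scene stand 0.91 [220.7, 220.7] 192 251 197 239 z.046 [ 0.639 -0.116  0.046] [71. 76. 77.]
scene stand 0.54 [131.4, 181.6] 115 146 163 202 z.046 [ 0.606 -0.42   0.046] [ 97. 101. 104.]
scene small_cap 0.62 [283.1, 249.9] 276 292 241 257 z.046 [0.665 0.069 0.046] [89. 89. 92.]
top [ 0.39656182 -0.00928937  1.34049105] 456.0839444766075
top cap 0.79 [175.9, 192.8] 167 185 184 201 z.046 [0.616 0.267 0.046] [ 47. 108. 117.]
top cap 0.72 [211.4, 226.6] 203 221 219 237 z.046 [0.519 0.163 0.046] [102.  66.  53.]
top cap 0.64 [152.8, 257.9] 144 164 249 266 z.046 [0.43  0.325 0.046] [ 42. 110. 119.]
top cap 0.55 [180.5, 226.7] 169 189 220 238 z.046 [0.519 0.251 0.046] [87. 88. 92.]
top cap 0.24 [250.3, 247.0] 239 259 235 256 z.046 [0.461 0.052 0.046] [110. 117. 120.]
top stand 0.6 [320.8, 208.0] 292 344 178 231 z.046 [ 0.573 -0.149  0.046] [76. 83. 86.]
top stand 0.55 [415.7, 198.6] 400 431 184 211 z.046 [ 0.601 -0.423  0.046] [ 98. 102. 106.]
top stand 0.29 [395.4, 249.9] 385 408 231 299 z.046 [ 0.454 -0.359  0.046] [ 98. 103. 111.]
top small_cap 0.41 [251.5, 190.4] 244 256 185 198 z.046 [0.624 0.05  0.046] [109. 111. 115.]
```

```bash
python3 - <<'E'
import cv2,numpy as np
a=cv2.imread("pics/scene0.png")[140:320,90:460]; b=cv2.imread("pics/top0.png")[150:310,120:440]
cv2.imwrite("pics/a.png",cv2.resize(a,None,fx=2.1,fy=2.1,interpolation=3)); cv2.imwrite("pics/b.png",cv2.resize(b,None,fx=2.4,fy=2.4,interpolation=3))
E
```

```text
(no output)
```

View pics/a.png

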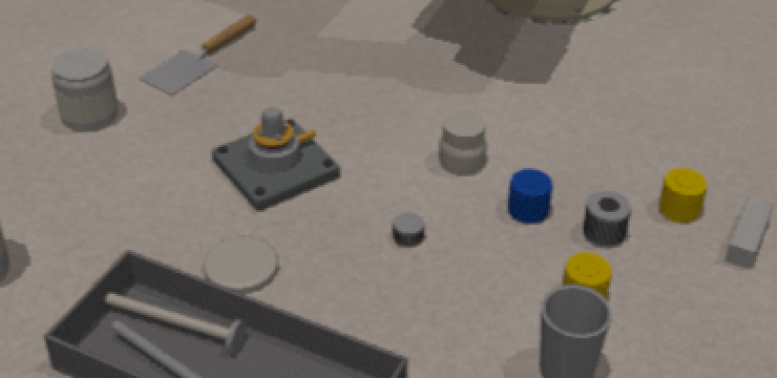

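View pics/b.png

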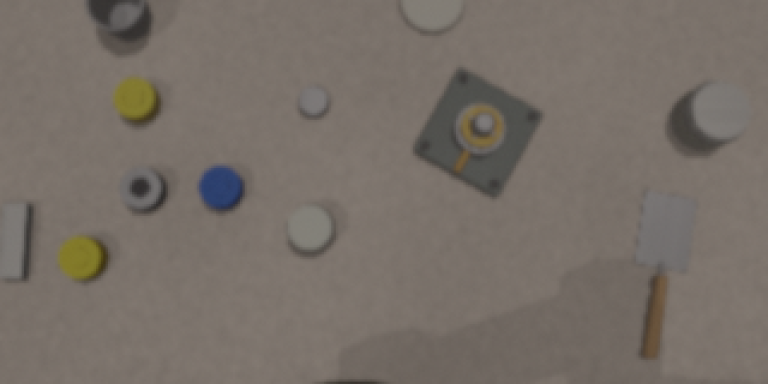

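The steel cap is at top (180,227) and scene (382,241). The look-alikes are blue (211,227) and yellow (176,193) and (153,258) in the top view. Only the grey one fits a knurled steel 50 mm cap. I'll stop near the stand on the way so the wrist camera can see it.

```bash
cat >> h.py <<'E'
def rel(p,yaw=None):
    st=monitor.read_state(); R=np.array(st["ee_rot"]); d=R.T@(np.array(p)-st["tcp_pos"])
    y=np.degrees(np.arctan2(R[1,0],R[0,0])); print("shift",d.round(4),"yawnow",round(y,2),"rotz rad", None if yaw is None else round(-np.radians(yaw-y),4),"n",np.linalg.norm(d)/.0625)
E
python3 - <<'E'
from h import *
s=vision.snapshot("top")
print(atz(s,(321,201.7),.091)); p=atz(s,(321,201.7),.091)
w=vision.snapshot("wrist"); o,d=ray(w,(280,210)); print("wristcam",o,d,w["fx"])
rel([.46,-.15,.26],50); rel([.52,.25,.2],50)
E
```

```text
[ 0.5848304  -0.14490862  0.091     ]
wristcam [ 0.20729215 -0.48918904  0.38459428] [-0.29608602 -0.07309108 -0.95241224] 307.857668171364
shift [-0.2671 -0.4094 -0.0213] yawnow -75.86 rotz rad -2.1966 n 7.8292713022024545
shift [-0.6403 -0.5653  0.0388] yawnow -75.86 rotz rad -2.1966 n 13.681151503663894
```

```bash
python3 - <<'E'
from h import *
rel([.56,-.13,.26],50)
E
```

```text
shift [-0.2621 -0.5113 -0.0213] yawnow -75.86 rotz rad -2.1966 n 9.199045020423574
```

Request:
play_rows:
  commands:
    - [[-0.03,-0.05,-0.021,0,0,-0.18,-1],[-0.06,-0.1,-0.021,0,0,-0.36,-1],[-0.085,-0.15,-0.021,0,0,-0.54,-1],[-0.11,-0.2,-0.021,0,0,-0.72,-1],[-0.13,-0.25,-0.021,0,0,-0.9,-1],[-0.155,-0.3,-0.021,0,0,-1.08,-1],[-0.18,-0.35,-0.021,0,0,-1.26,-1],[-0.205,-0.4,-0.021,0,0,-1.44,-1],[-0.235,-0.45,-0.021,0,0,-1.62,-1],[-0.262,-0.511,-0.021,0,0,-1.8,-1],[-0.262,-0.511,-0.021,0,0,-1.98,-1],[-0.262,-0.511,-0.021,0,0,-2.16,-1]]

```text
time: 2.0
tcp_pos: [0.5602, -0.1294, 0.2593]
ee_rot: [[0.665, 0.747, -0.001], [0.747, -0.665, 0.0], [-0.0, -0.001, -1.0]]
contact_force: [-0.5, -0.0, -0.3]
grip_width: 0.998
```

```bash
python3 - <<'E'
from h import *
st=monitor.read_state(); print(st["time"],st["joint_positions"],st["contact_force"])
s=vision.snapshot("wrist"); cv2.imwrite("pics/w1.png",s["image"]); import pickle; pickle.dump(s,open("w1.pkl","wb"))
for n in ["stand","spring","spigot_tip"]:
    for m in vision.masks_of(n,"wrist")[:2]:
        print(n,m["conf"],m["xy"])
print(proj(s,[[.585,-.145,.091],[.585,-.145,.065],[.585,-.145,0]]))
rel([.53,.25,.2],50)
E
```

```text
2.0 [-2.46728049e+01  2.35871501e+01  7.47682786e+01 -1.38630926e-03
  8.16776816e+01 -7.30032016e+01] [-0.46947799 -0.02063775 -0.34684283]
stand 0.56 [279.4, 196.1]
spring 0.59 [280.5, 204.4]
spigot_tip 0.92 [284.3, 197.8]
[[284.62031056 219.51835706]
 [284.30303469 212.07857077]
 [283.67323409 197.3104071 ]]
shift [ 0.2611 -0.278   0.0597] yawnow 47.67 rotz rad -0.0407 n 6.177046357199116
```

View pics/w1.png

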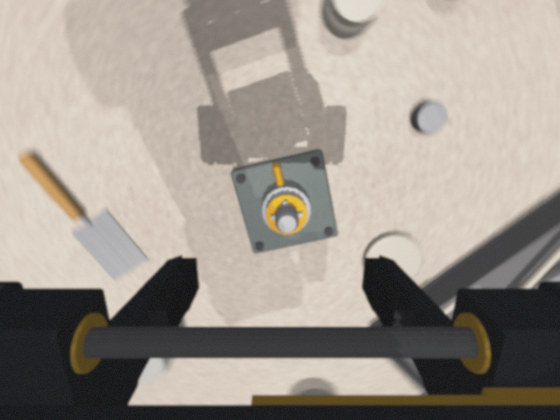

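```bash
python3 - <<'E'
import cv2
a=cv2.imread("pics/w1.png")[140:260,220:350]
cv2.imwrite("pics/w1c.png",cv2.resize(a,None,fx=6,fy=5,interpolation=2)) if 0 else cv2.imwrite("pics/w1c.png",cv2.resize(a,None,fx=5,fy=5,interpolation=2))
E
```

```text
(no output)
```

View pics/w1c.png

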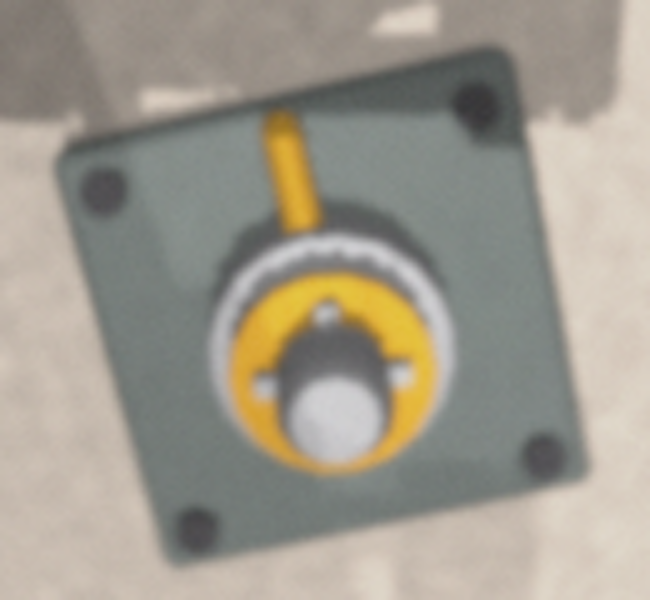

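Request:
play_rows:
  commands:
    - [[0.043,-0.046,0.0,0,0,-0.04,-1],[0.086,-0.092,0.0,0,0,-0.04,-1],[0.13,-0.138,0.01,0,0,-0.04,-1],[0.173,-0.184,0.02,0,0,-0.04,-1],[0.216,-0.23,0.03,0,0,-0.04,-1],[0.261,-0.278,0.04,0,0,-0.04,-1],[0.261,-0.278,0.04,0,0,-0.04,-1]]

```text
time: 3.08
tcp_pos: [0.5274, 0.2527, 0.219]
ee_rot: [[0.64, 0.769, -0.001], [0.769, -0.64, 0.0], [-0.001, -0.001, -1.0]]
contact_force: [1.2, -0.0, -0.5]
grip_width: 1.0
```

```bash
python3 - <<'E'
from h import *
st=monitor.read_state(); print(st["time"],st["tcp_pos"],st["contact_force"])
s=vision.snapshot("wrist"); cv2.imwrite("pics/w2.png",s["image"])
for m in vision.masks_of("cap","wrist")[:5]:
        ys,xs=np.where(m["pixels"]); print(m["conf"],m["xy"],xs.min(),xs.max(),ys.min(),ys.max(),atz(s,m["xy"],.046).round(4))
E
```

```text
3.075 [0.52736754 0.25270259 0.21899079] [ 1.24566787 -0.02147618 -0.52607723]
0.93 [278.8, 181.8] 255 303 154 205 [0.5174 0.259  0.046 ]
0.92 [217.0, 231.1] 194 242 205 256 [0.5163 0.1704 0.046 ]
0.64 [278.3, 72.1] 252 304 44 102 [0.4357 0.3265 0.046 ]
0.58 [344.0, 239.6] 321 369 215 268 [0.6149 0.273  0.046 ]
```

View pics/w2.png

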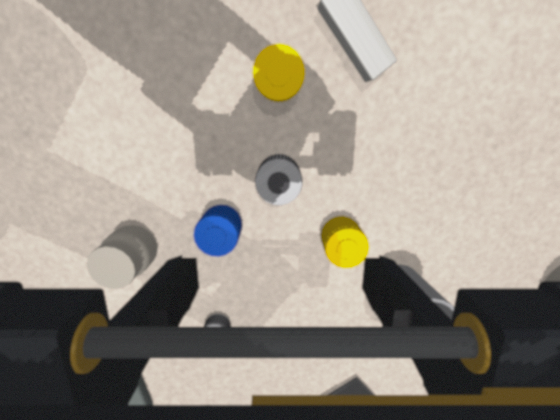

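```bash
python3 - <<'E'
from h import *
import pickle
w=pickle.load(open("w1.pkl","rb"))
f=lambda x,y:(220+(x+.5)/5-.5,140+(y+.5)/5-.5)
print("tip",atz(w,f(335,418),.091))
P=[atz(w,f(*q),.0645) for q in [(264,384),(326,311),(400,373)]]
print("mid",(P[0]+P[2])/2,[p.round(4) for p in P])
for a,b in [(0,2)]: d=P[b]-P[a]; print(np.degrees(np.arctan2(d[1],d[0])),np.linalg.norm(d))
c=np.array([*((P[0]+P[2])/2)]); d=P[1]-c; print(np.degrees(np.arctan2(d[1],d[0])),np.linalg.norm(d))
# plate corners on top z=.02 rough
Q=[atz(w,f(*q),.02)[:2] for q in [(104,190),(476,106),(543,455),(198,528)]]; print("holes mean",np.mean(Q,0))
s=vision.snapshot("wrist"); pickle.dump(s,open("w2.pkl","wb"))
cv2.imwrite("pics/w2c.png",cv2.resize(s["image"][130:230,225:335],None,fx=6,fy=6,interpolation=2))
th=np.linspace(0,6.28,60)
E
```

```text
tip [ 0.58961177 -0.1461955   0.091     ]
mid [ 0.58940192 -0.14625304  0.0645    ] [array([ 0.5799, -0.159 ,  0.0645]), array([ 0.5762, -0.1364,  0.0645]), array([ 0.5989, -0.1335,  0.0645])]
53.24067507077778 0.031874603006495555
143.4548148503006 0.01647260988840923
holes mean [ 0.59012147 -0.14638185]
```

View pics/w2c.png

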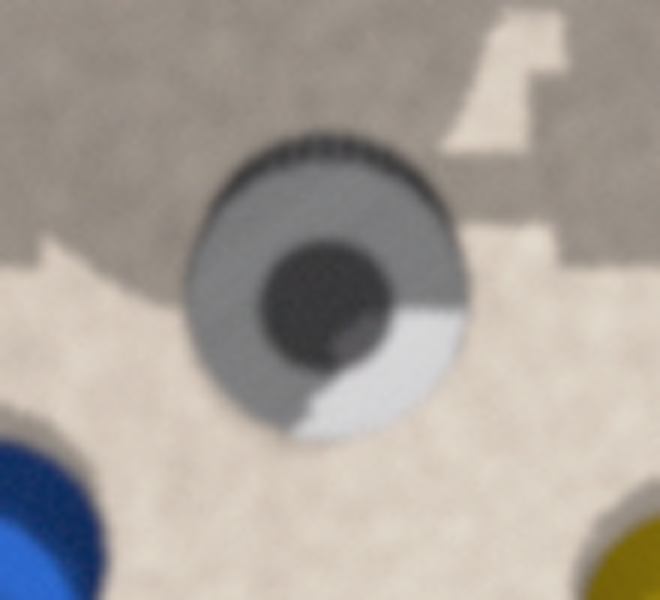

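This crop confirms the grey knurled steel cap. Its top disc is centred at crop (327,299), which is wrist pixel (279,179.5). In the earlier stand crop, the pins sit at about 53° modulo 90.

```bash
python3 - <<'E'
from h import *
import pickle
s=pickle.load(open("w2.pkl","rb"))
c=(225+327.5/6-.5,130+299/6-.5); p=atz(s,c,.046); print(p)
th=np.linspace(0,6.28,9); q=proj(s,np.c_[p[0]+.025*np.cos(th),p[1]+.025*np.sin(th),0*th+.046]); print(((q+.5-[225,130])*6).min(0),((q+.5-[225,130])*6).max(0))
rel([p[0],p[1],.014],50); rel([p[0],p[1],.09],50)
E
```

```text
[0.51670719 0.25830881 0.046     ]
[185.55439882 156.2136191 ] [468.83762299 435.07065757]
shift [-0.0006 -0.0151  0.2058] yawnow 50.08 rotz rad 0.0015 n 3.302258903406544
shift [-0.0006 -0.0151  0.1298] yawnow 50.08 rotz rad 0.0015 n 2.0913934171903934
```

Request:
play_rows:
  commands:
    - [[-0.001,-0.015,0.04,0,0,0,-1],[-0.001,-0.015,0.09,0,0,0,-1],[-0.001,-0.015,0.13,0,0,0,-1],[-0.001,-0.015,0.13,0,0,0,-1],[-0.001,-0.015,0.13,0,0,0,-1]]

```text
time: 3.85
tcp_pos: [0.5176, 0.258, 0.0918]
ee_rot: [[0.642, 0.767, 0.003], [0.767, -0.642, 0.001], [0.002, 0.002, -1.0]]
contact_force: [-0.2, -1.1, 0.8]
grip_width: 0.997
```

```bash
python3 - <<'E'
from h import *
s=vision.snapshot("wrist"); cv2.imwrite("pics/w3.png",s["image"])
rel([.5167,.2583,.014],50);print(monitor.read_state()["contact_force"])
print(proj(s,[[.5167,.2583,.046]]))
E
```

```text
shift [-0.0008 -0.0009  0.078 ] yawnow 50.12 rotz rad 0.002 n 1.247824328641196
[0.88816554 1.03795162 0.16023198]
[[279.58663628 238.19216415]]
```

View pics/w3.png

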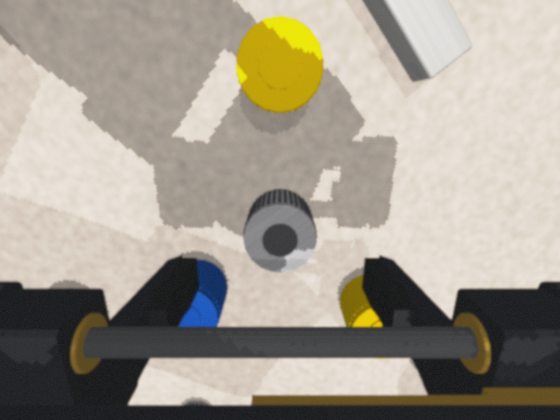

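Request:
play_rows:
  commands:
    - [[-0.001,-0.001,0.04,0,0,0,-1],[-0.001,-0.001,0.078,0,0,0,-1],[-0.001,-0.001,0.078,0,0,0,-1],[-0.001,-0.001,0.078,0,0,0,1],[-0.001,-0.001,0.078,0,0,0,1],[-0.001,-0.001,0.078,0,0,0,1],[-0.001,-0.001,0.078,0,0,0,1],[-0.001,-0.001,0.078,0,0,0,1],[-0.001,-0.001,0.078,0,0,0,1]]

```text
time: 5.03
tcp_pos: [0.5151, 0.2586, 0.0122]
ee_rot: [[0.64, 0.768, 0.001], [0.768, -0.64, 0.0], [0.001, 0.0, -1.0]]
contact_force: [-0.8, 0.0, 4.7]
grip_width: 0.55
```

```bash
python3 - <<'E'
from h import *
s=vision.snapshot("wrist"); cv2.imwrite("pics/w4.png",s["image"])
st=monitor.read_state();print(st["tcp_pos"],st["grip_width"]*.088,st["contact_force"]);rel([.5167,.2583,.014],50)
E
```

```text
[0.51513851 0.25866868 0.01216577] 0.04848899913603136 [-1.00639441 -0.05329214  5.829228  ]
shift [ 0.0007  0.0014 -0.0018] yawnow 50.19 rotz rad 0.0034 n 0.03899073164147248
```

View pics/w4.png

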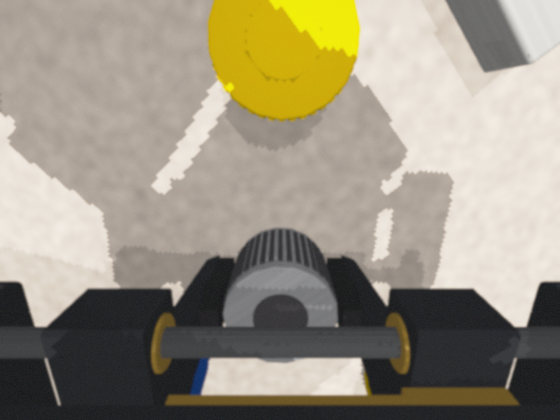

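Request:
play_rows:
  commands:
    - [[0,0,-0.01,0,0,0,1],[0,0,-0.04,0,0,0,1],[0,0,-0.09,0,0,0,1],[0,0,-0.14,0,0,0,1],[0,0,-0.165,0,0,0,1],[0,0,-0.165,0,0,0,1]]

```text
time: 5.82
tcp_pos: [0.5154, 0.2587, 0.1782]
ee_rot: [[0.64, 0.768, 0.003], [0.768, -0.64, 0.001], [0.003, 0.002, -1.0]]
contact_force: [0.3, -0.0, -3.1]
grip_width: 0.551
```

```bash
python3 - <<'E'
from h import *
s=vision.snapshot("wrist"); cv2.imwrite("pics/w5.png",s["image"]); cv2.imwrite("pics/w5c.png",cv2.resize(s["image"][210:380,190:370],None,fx=4,fy=3.5) if 0 else cv2.resize(s["image"][210:360,190:370],None,fx=4,fy=4,interpolation=2))
st=monitor.read_state();print(st["tcp_pos"],st["grip_width"]*.088,st["contact_force"])
t=st["tcp_pos"];R=np.array(st["ee_rot"])
for dy in (-.0015,0,.0015):
  c=t+R@np.array([0,dy,-.0338]); th=np.linspace(0,2*np.pi,73)
  q=(proj(s,np.c_[c[0]+.025*np.cos(th),c[1]+.025*np.sin(th),0*th+c[2]])+.5-[190,210])*4
  print(dy,q.min(0),q.max(0))
rel([.5896,-.1462,.18],50)
E
```

```text
[0.51466489 0.25846615 0.17644507] 0.04855073405166873 [ 0.23492076  0.11234585 -1.50800759]
-0.0015 [127.94356715 178.55022147] [590.38169229 574.10280156]
0 [128.76826849 191.85573071] [589.56511453 584.61048749]
0.0015 [129.58713201 205.06177606] [588.75430816 595.04832515]
shift [-0.2629  0.3166 -0.0035] yawnow 50.19 rotz rad 0.0033 n 6.584978805214027
```

View pics/w5c.png

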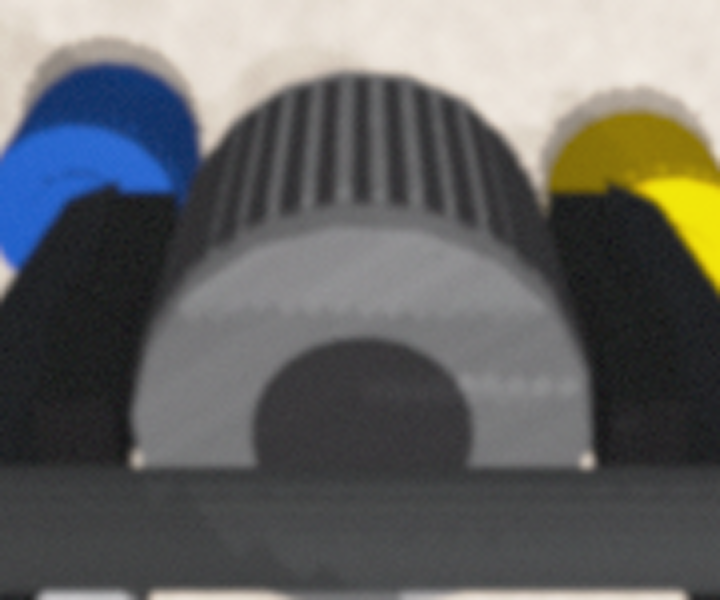

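```bash
python3 - <<'E'
from h import *
rel([.5885,-.1453,.155],50)
E
```

```text
shift [-0.2629  0.3152  0.0215] yawnow 50.19 rotz rad 0.0033 n 6.576342928677956
```

Request:
play_rows:
  commands:
    - [[-0.035,0.042,0.0,0,0,0,1],[-0.073,0.087,0.0,0,0,0,1],[-0.11,0.131,0.0,0,0,0,1],[-0.147,0.175,0.0,0,0,0,1],[-0.184,0.22,0.0,0,0,0,1],[-0.22,0.265,0.0,0,0,0,1],[-0.25,0.3,0.0,0,0,0,1],[-0.263,0.315,0.01,0,0,0,1],[-0.263,0.315,0.018,0,0,0,1],[-0.263,0.315,0.018,0,0,0,1],[-0.263,0.315,0.018,0,0,0,1]]

```text
time: 7.25
tcp_pos: [0.5886, -0.1437, 0.1589]
ee_rot: [[0.639, 0.769, 0.0], [0.769, -0.639, 0.0], [0.0, -0.0, -1.0]]
contact_force: [0.8, 0.5, -0.9]
grip_width: 0.549
```

```bash
python3 - <<'E'
from h import *
st=monitor.read_state();print(st["time"],st["tcp_pos"],st["joint_positions"][5],st["contact_force"])
for i in range(3): rel([.5885,-.1453,.110],50); s=vision.snapshot("wrist")
cv2.imwrite("pics/w6.png",s["image"]); s=vision.snapshot("scene"); cv2.imwrite("pics/s6.png",cv2.resize(s["image"][130:260,150:300],None,fx=5,fy=4.6) if 0 else cv2.resize(s["image"][150:260,150:300],None,fx=5,fy=5,interpolation=2))
E
```

```text
7.25 [ 0.58855847 -0.14374446  0.15887387] -75.08697172818579 [ 0.82370971  0.4854675  -0.89972594]
shift [-0.0012  0.001   0.0489] yawnow 50.29 rotz rad 0.005 n 0.7823784753009043
shift [-0.0011  0.0007  0.0491] yawnow 50.28 rotz rad 0.0049 n 0.7854370484857366
shift [-0.0009  0.0005  0.0492] yawnow 50.26 rotz rad 0.0046 n 0.7866507898818066
```

View pics/w6.png

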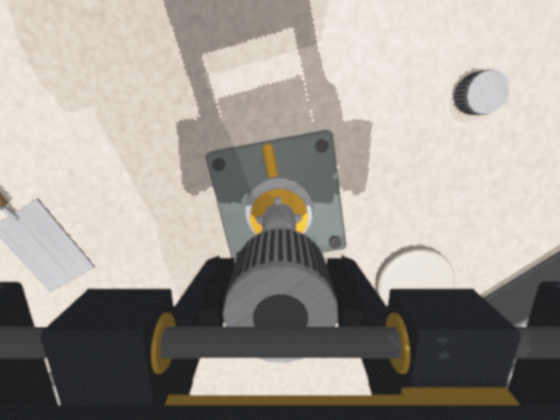

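View pics/s6.png

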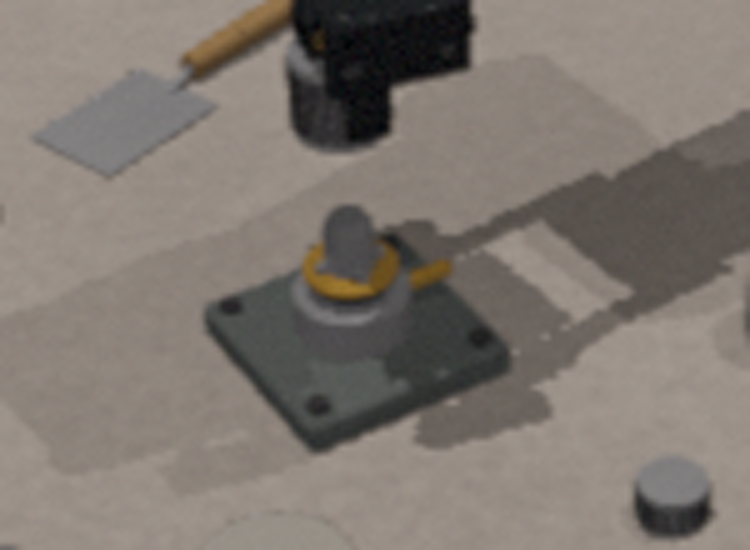

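Request:
play_rows:
  commands:
    - [[-0.001,0.0005,0.02,0,0,0,1],[-0.001,0.0005,0.04,0,0,0,1],[-0.001,0.0005,0.05,0,0,0,1],[-0.001,0.0005,0.06,0,0,0,1],[-0.001,0.0005,0.067,0,0,0,1],[-0.001,0.0005,0.067,0,0,0,1]]

```text
time: 8.2
tcp_pos: [0.5882, -0.1462, 0.0915]
ee_rot: [[0.64, 0.768, -0.0], [0.768, -0.64, 0.0], [-0.0, -0.0, -1.0]]
contact_force: [0.3, 0.1, -2.0]
grip_width: 0.548
```

```bash
python3 - <<'E'
from h import *
s=vision.snapshot("scene"); cv2.imwrite("pics/s7.png",cv2.resize(s["image"][150:260,150:300],None,fx=5,fy=5,interpolation=2))
st=monitor.read_state();print(st["time"],st["tcp_pos"],st["contact_force"],st["wrist_torque"]); rel([.5885,-.1453,.077],50)
E
```

```text
8.25 [ 0.58835209 -0.14627775  0.09189155] [ 0.53878032  0.37161699 -1.00554667] [ 0.04008972 -0.10489792  0.02132388]
shift [ 0.0008 -0.0005  0.0149] yawnow 50.19 rotz rad 0.0034 n 0.2387896198351829
```

View pics/s7.png

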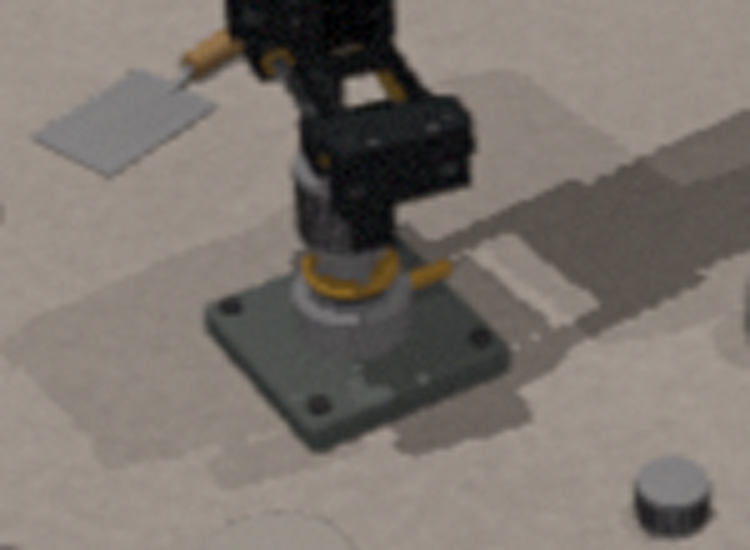

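Request:
play_rows:
  commands:
    - [[0.0005,0,0.005,0,0,0,1],[0.0005,0,0.01,0,0,0,1],[0.0005,0,0.0145,0,0,0,1],[0.0005,0,0.0155,0,0,0,1],[0.0005,0,0.0165,0,0,0,1],[0.0005,0,0.0165,0,0,0,1]]

```text
time: 9.0
tcp_pos: [0.5887, -0.1459, 0.077]
ee_rot: [[0.64, 0.768, 0.001], [0.768, -0.64, -0.001], [-0.0, 0.001, -1.0]]
contact_force: [-7.0, 2.4, 13.3]
grip_width: 0.553
```

```bash
python3 - <<'E'
from h import *
st=monitor.read_state();print(st["time"],st["tcp_pos"],st["contact_force"],st["wrist_torque"]); rel([.5885,-.1453,.077],50)
E
```

```text
9.0 [ 0.58870081 -0.14591802  0.07698964] [-7.00754406  2.39936806 13.33988397] [0.38343133 1.02718717 0.046604  ]
shift [ 0.0003 -0.0005 -0.    ] yawnow 50.21 rotz rad 0.0036 n 0.010398557106958913
```

Request:
play_rows:
  commands:
    - [[-0.0003,-0.0006,0.0,0,0,0.08,1],[-0.0001,-0.0006,0.0,0,0,0.16,1],[-0.0001,-0.0006,0,0,0,0.16,1]]

```text
time: 9.38
tcp_pos: [0.5891, -0.1461, 0.077]
ee_rot: [[0.755, 0.656, 0.004], [0.656, -0.755, -0.002], [0.002, 0.004, -1.0]]
contact_force: [-0.4, 0.6, 9.7]
grip_width: 0.55
```

```bash
cat > q.py <<'E'
from h import *
st=monitor.read_state();R=np.array(st["ee_rot"]);print(st["time"],np.round(st["tcp_pos"],4),"F",np.round(st["contact_force"],1),"Ftool",(R.T@st["contact_force"]).round(1),"T",np.round(st["wrist_torque"],2)); rel([.5885,-.1453,.077],50)
E
python3 q.py
```

```text
9.375 [ 0.5891 -0.1461  0.077 ] F [-0.4  0.6  9.7] Ftool [ 0.1 -0.7 -9.7] T [ 0.01 -0.04 -0.06]
shift [ 0.    -0.001  0.   ] yawnow 40.97 rotz rad -0.1576 n 0.01643751841186696
```

Request:
play_rows:
  commands:
    - [[0.0001,0,0.0,0,0,0.09,1],[0.0001,0,0.0,0,0,0.18,1],[0.0001,0,0,0,0,0.18,1]]

```text
time: 9.75
tcp_pos: [0.5892, -0.146, 0.0768]
ee_rot: [[0.86, 0.51, 0.003], [0.51, -0.86, -0.002], [0.002, 0.003, -1.0]]
contact_force: [-0.6, 0.2, 8.2]
grip_width: 0.55
```

```bash
python3 q.py
```

```text
9.75 [ 0.5892 -0.146   0.0768] F [-0.6  0.2  8.2] Ftool [-0.4 -0.4 -8.3] T [-0.08 -0.12 -0.02]
shift [-0.0002 -0.001  -0.0002] yawnow 30.65 rotz rad -0.3377 n 0.016634514204202304
```

Request:
play_rows:
  commands:
    - [[0.0001,0,0.0,0,0,0.09,1],[0.0001,0,0.0,0,0,0.18,1],[0.0001,0,0.0003,0,0,0.18,1]]

```text
time: 10.12
tcp_pos: [0.5884, -0.1453, 0.0749]
ee_rot: [[0.937, 0.349, 0.001], [0.349, -0.937, 0.0], [0.001, 0.0, -1.0]]
contact_force: [1.8, 1.5, -0.9]
grip_width: 0.55
```

```bash
python3 q.py
```

```text
10.125 [ 0.5884 -0.1453  0.0749] F [ 1.8  1.5 -0.9] Ftool [ 2.2 -0.7  0.9] T [ 0.24 -0.36 -0.04]
shift [ 0.0001  0.     -0.0021] yawnow 20.44 rotz rad -0.5159 n 0.033055910477647596
```

Force has vanished and z is falling below pin level, so the cap is entering the keyways. I'll follow it down to the spring.

Request:
play_rows:
  commands:
    - [[0,0,0.0015,0,0,0,1],[0,0,0.003,0,0,0,1],[0,0,0.003,0,0,0,1]]

```text
time: 10.5
tcp_pos: [0.5883, -0.1452, 0.0719]
ee_rot: [[0.937, 0.349, 0.0], [0.349, -0.937, 0.0], [0.0, -0.0, -1.0]]
contact_force: [1.7, 4.1, 0.9]
grip_width: 0.547
```

```bash
python3 q.py
```

```text
10.5 [ 0.5883 -0.1452  0.0719] F [1.7 4.1 0.9] Ftool [ 3.  -3.2 -0.9] T [ 0.51 -0.48 -0.03]
shift [ 0.0001  0.0002 -0.0051] yawnow 20.43 rotz rad -0.5161 n 0.08091436455417454
```

Request:
play_rows:
  commands:
    - [[0.0003,-0.0003,0.002,0,0,0,1],[0.0003,-0.0003,0.004,0,0,0,1],[0.0003,-0.0003,0.006,0,0,0,1],[0.0003,-0.0003,0.007,0,0,0,1],[0.0003,-0.0003,0.007,0,0,0,1]]

```text
time: 11.12
tcp_pos: [0.5884, -0.1452, 0.0655]
ee_rot: [[0.937, 0.349, 0.0], [0.349, -0.937, -0.0], [0.0, 0.0, -1.0]]
contact_force: [-2.1, 2.3, 7.2]
grip_width: 0.55
```

```bash
python3 q.py
```

```text
11.125 [ 0.5884 -0.1452  0.0655] F [-2.1  2.3  7.2] Ftool [-1.2 -2.9 -7.2] T [0.4  0.13 0.01]
shift [ 0.      0.0001 -0.0115] yawnow 20.41 rotz rad -0.5165 n 0.18467084765517172
```

Request:
play_rows:
  commands:
    - [[0,-0.0002,0.001,0,0,0,1],[0,-0.0002,0.0015,0,0,0,1],[0,-0.0002,0.0015,0,0,0,1],[0,-0.0002,0.0015,0,0,0,1]]

```text
time: 11.62
tcp_pos: [0.5884, -0.1452, 0.0651]
ee_rot: [[0.937, 0.349, 0.001], [0.349, -0.937, -0.001], [0.0, 0.001, -1.0]]
contact_force: [-5.8, 3.3, 16.8]
grip_width: 0.55
```

```bash
python3 q.py
```

```text
11.625 [ 0.5884 -0.1452  0.0651] F [-5.8  3.3 16.8] Ftool [ -4.3  -5.1 -16.8] T [0.48 0.81 0.02]
shift [ 0.      0.0001 -0.0119] yawnow 20.41 rotz rad -0.5164 n 0.19019287193269943
```

Request:
play_rows:
  commands:
    - [[-0.0002,-0.0002,0.0005,0,0,0,1],[-0.0002,-0.0002,0.0005,0,0,0,1],[-0.0002,-0.0002,0.0005,0,0,0,1],[-0.0002,-0.0002,0.0005,0,0,0,1]]

```text
time: 12.12
tcp_pos: [0.5885, -0.1452, 0.0651]
ee_rot: [[0.937, 0.349, 0.002], [0.349, -0.937, -0.001], [0.001, 0.002, -1.0]]
contact_force: [-5.2, 2.9, 18.5]
grip_width: 0.549
```

```bash
python3 q.py; python3 - <<'E'
from h import *
s=vision.snapshot("scene"); im=cv2.resize(s["image"][150:260,150:300],None,fx=5,fy=5,interpolation=2)
for z in (.053,.06,.099):
    th=np.linspace(0,2*np.pi,40); q=(proj(s,np.c_[.5896+.025*np.cos(th),-.1462+.025*np.sin(th),0*th+z])+.5-[150,150])*5
    for u in q: cv2.circle(im,(int(u[0]),int(u[1])),1,{.053:(0,0,255),.06:(0,255,0),.099:(255,0,0)}[z],-1)
cv2.imwrite("pics/s9.png",im)
s=vision.snapshot("wrist"); cv2.imwrite("pics/w9.png",s["image"])
E
python3 q.py
```

```text
12.125 [ 0.5885 -0.1452  0.0651] F [-5.2  2.9 18.5] Ftool [ -3.8  -4.5 -18.5] T [0.53 0.83 0.03]
shift [ 0.      0.0001 -0.0119] yawnow 20.41 rotz rad -0.5164 n 0.19056762710994085
12.225 [ 0.5885 -0.1452  0.0651] F [-5.1  3.8 19. ] Ftool [ -3.4  -5.3 -19. ] T [ 0.4   0.81 -0.01]
shift [ 0.      0.0001 -0.0119] yawnow 20.42 rotz rad -0.5163 n 0.19041218254390402
```

View pics/s9.png

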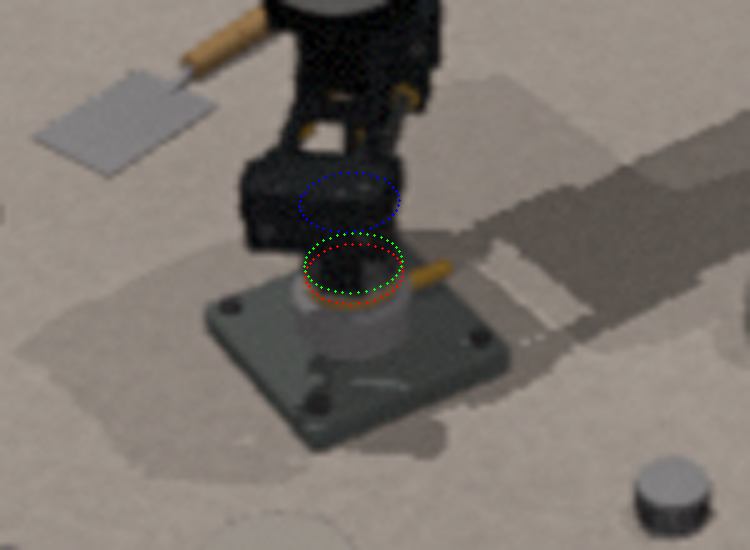

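View pics/w9.png

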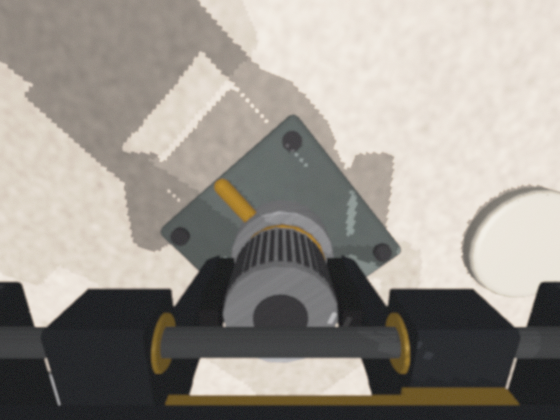

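```bash
python3 -c "
from h import *
print(sign_off())"; python3 q.py
```

```text
the job is handed in; nothing more can be done
None
the job is handed in; nothing more can be done
```

The steel cap is fully home on the spigot, and I handed the job in at about 12.2 s with the gripper still holding it down.

- **Pick and fit:** I gripped the grey knurled cap and left the blue and yellow look-alikes alone. I set the cap over the spigot until it rested on the pins, with the TCP at z = 0.077 m and about 13 N. After about 30° of turning, the force vanished and the cap dropped.
- **Pushed home:** I pressed it against the spring until it stopped hard at z = 0.0651 m. That is 11.9 mm below the pin-rest height, against 12 mm expected. The final push was about 19 N, and the height did not change when I pressed harder.
- **Pictures:** The last wrist picture shows the cap sitting in the grip as before, so it had not slipped. The last scene picture has the cap underside on the spring seat; the fingers hid its top. The bystanders in view looked untouched, but I did not measure the positions of all of them.
- **Unresolved:** A sideways force of about 6 N remained at the end. I could not read the spring's travel directly.

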